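# Find the duct flap with the broken catch and push it open

## Robot

A 6-joint arm with a two-finger parallel gripper is mounted at the origin on a cart in front of the work surface, level with it; the furniture and walls round the work are solid. World frame = base frame: x ahead of the robot, y to its left, z up, the work surface at z = 0. Lengths are in m, angles in rad, forces in N, time in s.
With the tool pointing down it reaches from about 0.4 to 0.825 m from the base axis. Payload 7 kg.
Tool frame: the origin (TCP) lies at the very end of the fingers, on their centre line; the grasp point (between the pads) lies 19 mm behind it; z points along the fingers, y is the direction in which the jaws open and shut (so a half turn about z gives the same grasp; the last joint's range is limited). The gripper opens to 88 mm and grips with 3 to 60 N. Pads are 19 mm wide; open, the fingers measure 130 mm over their backs; the gripper's body (78 mm by 193 mm) begins 47 mm behind the grasp point.
Start: joints at [1.476, 0.359, 0.012, 0, -1.224, -0.288], TCP at [0.252, 0.626, 0.227] pointing down, gripper open.
Joint ranges: [-3.07, 3.07], [-1.43, 2.12], [-1.02, 1.25], [-3.03, 1.67], [-3.05, -0], [-3.03, 3.03]. Speed limits (rad/s): [2.39, 2.39, 3.01, 3.14, 3.14, 3.14].

## Interface

Orientations are given as [roll, pitch, yaw] about the fixed x, y, z axes, in that order (R = Rz(yaw) Ry(pitch) Rx(roll)).
In Python, from station import arm gives the robot as it stands.
- The arm moves only by the shell command python3 -m inch 'ROWS' [FORCE]. ROWS is text: rows parted by semicolons, each of 7 numbers parted by spaces: the closure, from 0 (fully open) to 1 (shut), then the shift along the tool's x, y, z each as a share of 300 mm, from -1 to 1, then the turn, a rotation vector about the tool's x, y, z each as a share of 60 degrees, from -1 to 1. In form: grip tx ty tz rx ry rz; .... A call has 1 to 12 rows; each row is the pose to reach, as a shift and turn from the pose commanded when the call began, along the tool's axes at that moment; what a row does not reach only later rows make up. A row lasts 1/10 s, in which the tool goes at most 50 mm and 8.59 degrees, less where a joint would pass 70% of its speed; a pose out of reach is approached as far as the arm can. A call with a number of a shift or a turn outside -1 to 1 is refused whole. A call with a gripper value outside its range is refused whole. The fingers move at their own pace and stop on an object; FORCE is the grip in N (left out, the last holds). Time passes only in rows, so rows that repeat a pose let the fingers close. It gives the time, the measured TCP pose, the force and the opening at its end, in the units of the state.
- arm.get_state(): the state, without advancing time (a new reading comes with each control period).
- arm.grab_frame(name): name is "side" or "top" or "wrist"; returns a dict with "img" (384x512x3 uint8, red, green, blue), "range_z" (384x512 float32, m along the optical axis (not along the pixel's ray), 0 where there is no reading), "fx", "fy", "cx", "cy" (pixels), "dist" ([k1, k2, p1, p2, k3] as OpenCV has them; the pictures are not rectified), "extrinsics" (4x4, takes a point from world to camera coordinates); the wrist camera has in their place "tool_from_camera" (4x4, takes a point from camera to tool coordinates, whose origin is the TCP and whose axes are the flange's). Camera axes: x right, y up, looking along -z (the intrinsics and any distortion apply to the point x, -y, -z); pixel columns grow to the right and rows downward; lengths in m; the calibration is good to about 2 mm. A picture is of the moment at which its call begins: read the wrist's pose just before it.
- arm.job_done(): hands the job in, once; it reports no verdict.
The state is a dict: "t": time; "q": joint angles; "qd": joint speeds; "joint_efforts": joint torques, N m; "eef_pos": TCP position; "ee_rot": TCP orientation; "force": force on the tool from outside, world axes, zero at the start; "moment": the same for the moment, N m; "width": finger opening in m.
Only numpy, scipy, OpenCV 4.12 (cv2) and the standard library are available. Lean on these libraries where they do the work, as an engineer would, in place of code of your own. Each camera call takes 0.05 s, during which the arm holds its last target.

## Task

One of the four identical flaps on the wiring duct has a broken catch under it: press gently with the shut fingertips on the ribbed rear end of one flap after another until you find the one that rocks. Push that flap all the way open, so that it stands upright or leans back and the electrician can get at the catch; do not force the sound flaps, grip nothing, and leave the loose things in front of the duct where they lie.

Things in the scene. Friction and masses are not known exactly. Their poses are not given: they have to be found in the camera images.
- duct: grey sheet-steel wiring duct fixed to the bench: a low box 124 mm deep (its x axis, away from the robot), 392 mm long (its y axis; plus an 18 mm foot at each end), 75 mm high. Origin: centre of its underside. In its top lie four identical blue sheet-metal flaps in a row along y, 92 mm apart, level with the top. A hidden catch carries the rear end of each; any one may be the broken one.
- flap_1 (a joint): turn of flap 1 (1 = left end, +y) about its pin: 0 shut, growing as the rear end sinks and the front edge rises; 1.57 upright, 2.0 on its stop. Sound catch: springs less than 0.06. Loose flap: tips under 2 to 6 N on the ribs and stays where left (stiff hinge). 98 mm front to rear, 73 wide, 3 thick; the opening in the top ends 41 mm behind the pin.
- flap_1_press (a point): centre of the three black 40 mm rubber press ribs on the rear end of flap 1, on its upper face, 75 mm above the bench when shut: press down here. The pin lies across the flap (along the duct's y), 26 mm in front of this point, 10 mm behind the duct's middle. Turns with the flap.
- flap_1_edge (a point): middle of the front edge of flap 1 (towards the robot), on the upper face, 59 mm in front of the pin. On a flap already tipped, this raised edge can be pushed back, away from the robot, to open it. Turns with the flap.
- flap_2 (a joint): turn of flap 2 (1 = left end, +y) about its pin: 0 shut, growing as the rear end sinks and the front edge rises; 1.57 upright, 2.0 on its stop. Sound catch: springs less than 0.06. Loose flap: tips under 2 to 6 N on the ribs and stays where left (stiff hinge). 98 mm front to rear, 73 wide, 3 thick; the opening in the top ends 41 mm behind the pin.
- flap_2_press (a point): centre of the three black 40 mm rubber press ribs on the rear end of flap 2, on its upper face, 75 mm above the bench when shut: press down here. The pin lies across the flap (along the duct's y), 26 mm in front of this point, 10 mm behind the duct's middle. Turns with the flap.
- flap_2_edge (a point): middle of the front edge of flap 2 (towards the robot), on the upper face, 59 mm in front of the pin. On a flap already tipped, this raised edge can be pushed back, away from the robot, to open it. Turns with the flap.
- flap_3 (a joint): turn of flap 3 (1 = left end, +y) about its pin: 0 shut, growing as the rear end sinks and the front edge rises; 1.57 upright, 2.0 on its stop. Sound catch: springs less than 0.06. Loose flap: tips under 2 to 6 N on the ribs and stays where left (stiff hinge). 98 mm front to rear, 73 wide, 3 thick; the opening in the top ends 41 mm behind the pin.
- flap_3_press (a point): centre of the three black 40 mm rubber press ribs on the rear end of flap 3, on its upper face, 75 mm above the bench when shut: press down here. The pin lies across the flap (along the duct's y), 26 mm in front of this point, 10 mm behind the duct's middle. Turns with the flap.
- flap_3_edge (a point): middle of the front edge of flap 3 (towards the robot), on the upper face, 59 mm in front of the pin. On a flap already tipped, this raised edge can be pushed back, away from the robot, to open it. Turns with the flap.
- flap_4 (a joint): turn of flap 4 (1 = left end, +y) about its pin: 0 shut, growing as the rear end sinks and the front edge rises; 1.57 upright, 2.0 on its stop. Sound catch: springs less than 0.06. Loose flap: tips under 2 to 6 N on the ribs and stays where left (stiff hinge). 98 mm front to rear, 73 wide, 3 thick; the opening in the top ends 41 mm behind the pin.
- flap_4_press (a point): centre of the three black 40 mm rubber press ribs on the rear end of flap 4, on its upper face, 75 mm above the bench when shut: press down here. The pin lies across the flap (along the duct's y), 26 mm in front of this point, 10 mm behind the duct's middle. Turns with the flap.
- flap_4_edge (a point): middle of the front edge of flap 4 (towards the robot), on the upper face, 59 mm in front of the pin. On a flap already tipped, this raised edge can be pushed back, away from the robot, to open it. Turns with the flap.
- hex_key: loose steel hexagon key, 34x92x10 mm, lying on the bench in front of the duct; origin at the centre of its underside. Leave it alone.
- wing_nut: loose bright wing nut, 17x35x18 mm, standing on the bench in front of the duct; origin at the centre of its underside. Leave it alone.
- fuse_box: loose small grey plastic box, 28x45x14 mm, on the bench in front of the duct; origin at the centre of its underside. Leave it alone.

How it is judged:
By the outcome, as a careful person would: the job done as asked, in the order asked, and still so for the second after the job is handed in, with the robot touching nothing.
It also fails if it takes over 54 s, if anything falls off the work surface, if the arm or the gripper's body presses on something with over 40 N, if the wrist force passes 120 N, or if a joint passes its speed limit or range.

## Working session

There is one attempt and no reset: what is moved stays moved. The work goes in short steps, Python scripts to look and compute and a shell command to move; the robot and the scene stay as the last step left them, time stands still between calls to the robot, and variables do not carry over. Pictures are saved under pics/ and viewed, and the job is handed in when it is done.

```bash
ls; mkdir -p pics
python3 - <<'E'
from station import arm
import cv2,pickle
s=arm.get_state(); print({k:s[k] for k in('t','eef_pos','ee_rot','force','width')})
for n in('top','side'):
    f=arm.grab_frame(n); pickle.dump(f,open(f'{n}.pkl','wb')); cv2.imwrite(f'pics/{n}0.png',f['img'][:,:,::-1])
    print(n,f['fx'],f['cx'],f['dist'],f['extrinsics'])
E
```

```text
pics
{'t': 0.0, 'eef_pos': array([0.25194981, 0.62568156, 0.22561731]), 'ee_rot': array([ 3.13991652e+00, -1.53160563e-04, -3.82888361e-01]), 'force': array([-0.14086905,  0.71539588,  0.75969593]), 'width': 0.08801957514057017}
top 495.39748939844753 253.27932102543545 [-0.13356416  0.          0.          0.          0.        ] [[ 0.02041166 -0.99956035  0.02150524 -0.11065102]
 [ 0.98633363  0.02364963  0.16305416 -0.51177936]
 [-0.16349106  0.01788313  0.98638272 -0.8984491 ]
 [ 0.          0.          0.          1.        ]]
side 383.6317742640113 251.58378712619484 [0.03716346 0.         0.         0.         0.        ] [[-0.98323303 -0.18206458 -0.0102615   0.4550554 ]
 [ 0.11190371 -0.64684915  0.75436314 -0.19412698]
 [-0.14398045  0.74056645  0.65637715 -0.7738185 ]
 [ 0.          0.          0.          1.        ]]
```

View pics/top0.png

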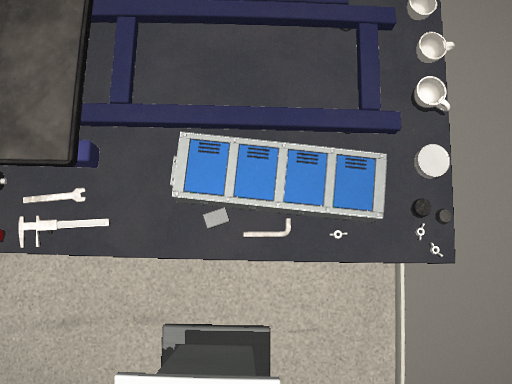

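View pics/side0.png

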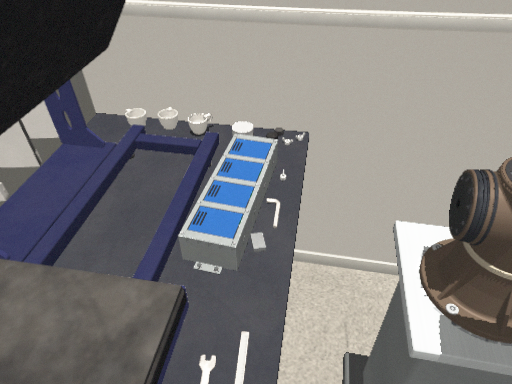

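```bash
cat > h.py <<'E'
import numpy as np,cv2,pickle
def K(f): return np.array([[f['fx'],0,f['cx']],[0,f['fy'],f['cy']],[0,0,1.]])
def rays(f,uv):
    uv=np.asarray(uv,float).reshape(-1,1,2)
    p=cv2.undistortPoints(uv,K(f),np.array(f['dist'])).reshape(-1,2)
    d=np.c_[p[:,0],-p[:,1],-np.ones(len(p))]
    E=np.array(f['extrinsics']);R=E[:3,:3];c=-R.T@E[:3,3]
    return c,d@R
def onz(f,uv,z):
    c,d=rays(f,uv); return c+d*((z-c[2])/d[:,2])[:,None]
def atdepth(f,uv):
    c,d=rays(f,uv); uv=np.asarray(uv).reshape(-1,2).astype(int)
    r=f['range_z'][uv[:,1],uv[:,0]]; return c+d*r[:,None]
E
python3 - <<'E'
from h import *
np.set_printoptions(precision=4,suppress=True)
for n in('top','side'):
    f=pickle.load(open(n+'.pkl','rb'));h=cv2.cvtColor(f['img'],cv2.COLOR_RGB2HSV)
    m=cv2.inRange(h,(98,150,140),(118,255,255))
    ribs=None
    cs,_=cv2.findContours(cv2.morphologyEx(m,cv2.MORPH_CLOSE,np.ones((7,7))),0,2)
    cs=[c for c in cs if cv2.contourArea(c)>200]
    print(n)
    for c in cs:
        r=cv2.minAreaRect(c); w=onz(f,cv2.boxPoints(r),.075)
        # dark inside
        mm=np.zeros(m.shape,np.uint8);cv2.drawContours(mm,[c],-1,255,-1);mm=cv2.erode(mm,np.ones((3,3)))
        g=(h[:,:,2]<110)&(mm>0);ys,xs=np.nonzero(g)
        a=atdepth(f,[r[0]])[0]
        print('c',np.round(r[0]),'w',onz(f,[r[0]],.075)[0],'depthpt',a,'sides',np.linalg.norm(w[1]-w[0]),np.linalg.norm(w[2]-w[1]),'ribs',len(xs),onz(f,[[xs.mean(),ys.mean()]],.075)[0] if len(xs) else '')
f=pickle.load(open('top.pkl','rb'))
pts=[(50,80),(90,155),(110,60),(240,118),(240,10),(370,60),(330,12),(215,218),(268,234),(338,234),(430,160),(430,95),(182,133),(385,152),(382,216),(174,196),(285,148),(285,212),(390,122)]
for p,q in zip(pts,atdepth(f,pts)): print(p,q)
E
```

```text
top
c [354. 183.] w [ 0.5217 -0.2858  0.075 ] depthpt [ 0.522  -0.2862  0.0733] sides 0.09802805797144423 0.07353717218310982 ribs 90 [ 0.5593 -0.2887  0.075 ]
c [305. 177.] w [ 0.5296 -0.1944  0.075 ] depthpt [ 0.5299 -0.1946  0.0734] sides 0.09785597426643218 0.07265294381828163 ribs 78 [ 0.5662 -0.1973  0.075 ]
c [256. 172.] w [ 0.5372 -0.1025  0.075 ] depthpt [ 0.5373 -0.1025  0.0744] sides 0.09775047975663682 0.07288373865005245 ribs 85 [ 0.5736 -0.1066  0.075 ]
c [206. 167.] w [ 0.5445 -0.011   0.075 ] depthpt [ 0.5451 -0.0108  0.0717] sides 0.09784540396616465 0.07286799340871118 ribs 90 [ 0.5816 -0.0141  0.075 ]
side
c [230. 187.] w [ 0.537  -0.1253  0.075 ] depthpt [ 0.5372 -0.126   0.0744] sides 0.3958068624243928 0.14108423599158287 ribs 119 [ 0.5694 -0.1087  0.075 ]
(50, 80) [0.6727 0.2598 0.1723]
(90, 155) [0.55   0.1903 0.1299]
(110, 60) [0.7856 0.2076 0.0002]
(240, 118) [ 0.649  -0.0706  0.0463]
(240, 10) [ 0.8789 -0.0645  0.0501]
(370, 60) [ 0.7805 -0.3305  0.0452]
(330, 12) [ 0.8839 -0.2502  0.0461]
(215, 218) [ 0.4567 -0.0266  0.0111]
(268, 234) [ 0.4281 -0.1304  0.008 ]
(338, 234) [ 0.4313 -0.2692  0.0008]
(430, 160) [ 0.5798 -0.4516  0.0293]
(430, 95) [ 0.7247 -0.467   0.0086]
(182, 133) [0.6086 0.037  0.0738]
(385, 152) [ 0.6003 -0.3679  0.0008]
(382, 216) [ 0.4605 -0.3375  0.0748]
(174, 196) [0.4891 0.0464 0.0729]
(285, 148) [ 0.585  -0.1566  0.0718]
(285, 212) [ 0.4701 -0.1618  0.0235]
(390, 122) [ 0.6495 -0.3658  0.0487]
```

Run:
```python
from h import *
np.set_printoptions(precision=3,suppress=True)
for n,pts in(('top',[(5,5),(5,80),(5,150),(40,10),(70,10),(70,100),(70,150),(5,160),(85,5),(200,345),(250,330),(130,380)]),('side',[(5,5),(40,40),(100,20),(120,5),(5,120),(90,40),(5,190),(60,120),(50,170),(100,280),(50,350),(150,300),(180,290),(10,270),(465,210)])):
    f=pickle.load(open(n+'.pkl','rb'))
    c,_=rays(f,[(1,1)]);print(n,c)
    for p,q in zip(pts,atdepth(f,pts)): print(p,q)
```

```text
top [ 0.36  -0.082  0.972]
(5, 5) [0.822 0.368 0.169]
(5, 80) [0.674 0.345 0.169]
(5, 150) [0.547 0.328 0.171]
(40, 10) [0.809 0.297 0.17 ]
(70, 10) [0.807 0.239 0.173]
(70, 100) [0.636 0.22  0.172]
(70, 150) [0.551 0.215 0.162]
(5, 160) [0.532 0.331 0.16 ]
(85, 5) [0.822 0.215 0.164]
(200, 345) [ 0.111  0.049 -0.667]
(250, 330) [ 0.16  -0.112 -0.693]
(130, 380) [ 0.141  0.128 -0.   ]
side [0.358 0.53  0.659]
(5, 5) [0.735 0.1   0.521]
(40, 40) [0.788 0.    0.441]
(100, 20) [ 0.818 -0.228  0.399]
(120, 5) [ 0.816 -0.32   0.402]
(5, 120) [0.868 0.051 0.322]
(90, 40) [ 0.84  -0.207  0.364]
(5, 190) [ 1.058 -0.038  0.062]
(60, 120) [ 1.028 -0.258  0.124]
(50, 170) [ 1.013 -0.14   0.048]
(100, 280) [0.654 0.227 0.17 ]
(50, 350) [0.664 0.339 0.171]
(150, 300) [0.565 0.248 0.172]
(180, 290) [0.528 0.223 0.169]
(10, 270) [0.798 0.233 0.171]
(465, 210) [0.106 0.028 0.218]
```

```bash
python3 -m inch '1 0.9 0.78 0 0 0 -0.287;1 0.9 0.78 0 0 0 -0.287;1 0.9 0.78 0 0 0 -0.287;1 0.9 0.78 0 0 0 -0.287;1 0.9 0.78 0 0 0 -0.287;1 0.9 0.78 0 0 0 -0.287;1 0.9 0.78 0 0 0 -0.287;1 0.9 0.78 0 0 0 -0.287;1 0.9 0.78 0 0 0 -0.287;1 0.9 0.78 0 0 0 -0.287' 20
cat > d.py <<'E'
# how far to a target TCP in tool axes: d.py x y z yaw
import sys,numpy as np
from scipy.spatial.transform import Rotation as Ro
from station import arm
s=arm.get_state();R=Ro.from_euler('xyz',s['ee_rot'])
t=np.array([float(v) for v in sys.argv[1:4]])
print('t',s['t'],'pos',s['eef_pos'].round(4),'rot',s['ee_rot'].round(3),'F',s['force'].round(2),'w',s['width'])
print('mm',((t-s['eef_pos'])*1000).round(1),'shares',(R.inv().apply(t-s['eef_pos'])/.3).round(4),'turn',((R.inv()*Ro.from_euler('xyz',[np.pi,0,float(sys.argv[4])])).as_rotvec(degrees=True)/60).round(4))
E
python3 d.py .5806 -.014 .11 -.083
```

```text
t: 1.1
eef_pos: [0.4151, 0.3086, 0.2265]
ee_rot: [-3.141, 0.0, -0.083]
force: [-0.9, -0.3, -0.3]
width: 0.0133
t 1.1 pos [0.4151 0.3086 0.2265] rot [-3.141  0.    -0.083] F [-0.93 -0.28 -0.31] w 0.013321520361083299
mm [ 165.5 -322.6 -116.5] shares [0.6385 1.0263 0.3881] turn [-0.0002  0.0001  0.0003]
```

```bash
python3 -m inch '1 0.64 1 0 0 0 0;1 0.64 1 0 0 0 0;1 0.64 1 0 0 0 0;1 0.64 1 0 0 0 0;1 0.64 1 0 0 0 0;1 0.64 1 0 0 0 0;1 0.64 1 0 0 0 0;1 0.64 1 0 0 0 0;1 0.64 1 0 0 0 0;1 0.64 1 0.2 0 0 0;1 0.64 1 0.4 0 0 0;1 0.64 1 0.4 0 0 0'
python3 d.py .5806 -.014 .08 -.083
python3 - <<'E'
from h import *
from station import arm
for n in('side','wrist'):
    f=arm.grab_frame(n);cv2.imwrite(f'pics/{n}1.png',f['img'][:,:,::-1])
E
```

```text
t: 2.3
eef_pos: [0.5788, -0.0046, 0.1022]
ee_rot: [3.141, 0.006, -0.081]
force: [-0.6, 0.2, -0.4]
width: 0.0002
t 2.3 pos [ 0.5788 -0.0046  0.1022] rot [ 3.141  0.006 -0.081] F [-0.59  0.2  -0.37] w 0.0001595292287980009
mm [  1.8  -9.4 -22.2] shares [0.009  0.0305 0.0738] turn [0.0009 0.0055 0.0023]
```

View pics/side1.png

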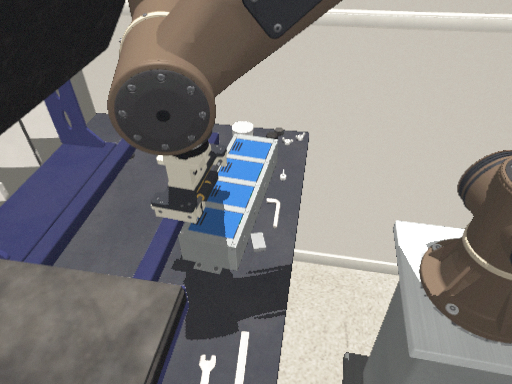

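View pics/wrist1.png

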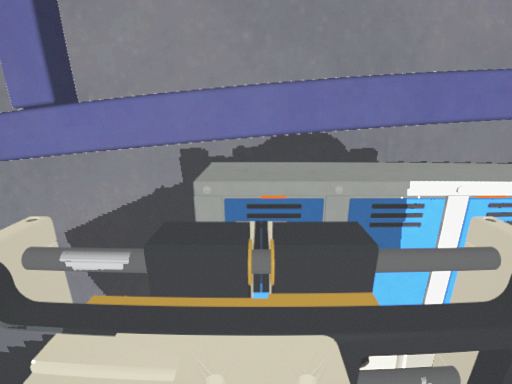

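```bash
cat > w.py <<'E'
from h import *
from station import arm
from scipy.spatial.transform import Rotation as Ro
def wrist():
    s=arm.get_state();f=arm.grab_frame('wrist')
    T=np.eye(4);T[:3,:3]=Ro.from_euler('xyz',s['ee_rot']).as_matrix();T[:3,3]=s['eef_pos']
    f['extrinsics']=np.linalg.inv(T@np.array(f['tool_from_camera']));return s,f
E
python3 - <<'E'
from w import *
np.set_printoptions(precision=4,suppress=True)
s,f=wrist();cv2.imwrite('pics/wrist2.png',f['img'][:,:,::-1])
print(s['eef_pos'],s['ee_rot'])
print(onz(f,[(247,206),(301,206),(273,211),(247,217),(301,216),(398,216)],.075))
print(atdepth(f,[(273,211),(398,216),(262,262)]))
E
```

```text
[ 0.5793 -0.0049  0.1032] [ 3.1397  0.0063 -0.0801]
[[ 0.5906  0.0047  0.075 ]
 [ 0.5873 -0.0353  0.075 ]
 [ 0.585  -0.0143  0.075 ]
 [ 0.5818  0.0055  0.075 ]
 [ 0.5793 -0.035   0.075 ]
 [ 0.573  -0.1093  0.075 ]]
[[ 0.5853 -0.0143  0.0756]
 [ 0.5738 -0.1083  0.0769]
 [ 0.611  -0.0075  0.1871]]
```

View pics/wrist2.png

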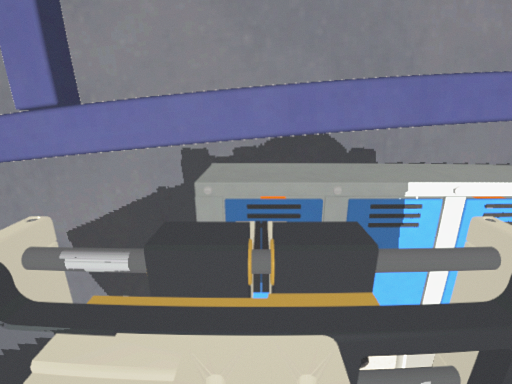

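```bash
python3 -m inch '1 0.01 0.032 0.03 0 0.005 0;1 0.01 0.032 0.06 0 0.005 0;1 0.01 0.032 0.08 0 0.005 0;1 0.01 0.032 0.08 0 0.005 0;1 0.01 0.032 0.08 0 0.005 0'
python3 d.py .5815 -.0145 .075 -.083
```

```text
t: 2.95
eef_pos: [0.5842, -0.0164, 0.0828]
ee_rot: [3.142, -0.005, -0.082]
force: [-0.3, 0.1, 0.2]
width: 0.0003
t 2.95 pos [ 0.5842 -0.0164  0.0828] rot [ 3.142 -0.005 -0.082] F [-0.28  0.14  0.22] w 0.000261492260193827
mm [-2.7  1.9 -7.8] shares [-0.0098 -0.0057  0.0259] turn [ 0.     -0.0052  0.0006]
```

```bash
python3 -m inch '1 -0.007 -0.005 0.01 0 -0.003 0;1 -0.007 -0.005 0.017 0 -0.003 0;1 -0.007 -0.005 0.017 0 -0.003 0;1 -0.007 -0.005 0.017 0 -0.003 0'; python3 -m inch '1 0 0 0.004 0 0 0;1 0 0 0.004 0 0 0';python3 -m inch '1 0 0 0.004 0 0 0;1 0 0 0.004 0 0 0'
```

```text
t: 3.35
eef_pos: [0.5822, -0.0147, 0.0775]
ee_rot: [3.142, -0.002, -0.082]
force: [-0.2, -0.6, -0.4]
width: 0.0008
t: 3.55
eef_pos: [0.5821, -0.0147, 0.0762]
ee_rot: [3.142, -0.002, -0.082]
force: [0.0, -0.6, -0.4]
width: 0.0004
t: 3.75
eef_pos: [0.5823, -0.0147, 0.0753]
ee_rot: [-3.142, -0.002, -0.082]
force: [0.3, -0.7, 0.3]
width: 0.0006
```

```bash
for i in 1; do python3 -m inch '1 0 0 0.003 0 0 0;1 0 0 0.003 0 0 0'; done; python3 -m inch '1 0 0 0.003 0 0 0;1 0 0 0.003 0 0 0'
```

```text
t: 3.95
eef_pos: [0.5824, -0.0147, 0.075]
ee_rot: [3.142, -0.003, -0.082]
force: [-2.7, 1.4, 7.6]
width: 0.0002
t: 4.15
eef_pos: [0.5824, -0.0147, 0.0747]
ee_rot: [3.141, -0.003, -0.082]
force: [-4.4, 2.0, 13.3]
width: 0.0006
```

```bash
python3 -m inch '1 0 0 -0.04 0 0 0;1 0 0.3067 -0.04 0 0 0;1 0 0.3067 -0.04 0 0 0;1 0 0.3067 -0.04 0 0 0;1 0 0.3067 -0.016 0 0 0;1 0 0.3067 -0.016 0 0 0;1 0 0.3067 -0.016 0 0 0'
python3 d.py .5740 -.1058 .0755 -.083
```

```text
t: 4.85
eef_pos: [0.5745, -0.1056, 0.0777]
ee_rot: [3.141, -0.001, -0.081]
force: [0.3, -0.1, -0.4]
width: 0.0001
t 4.85 pos [ 0.5745 -0.1056  0.0777] rot [ 3.141e+00 -1.000e-03 -8.100e-02] F [ 0.25 -0.1  -0.42] w 0.00012415481322400996
mm [-0.5 -0.2 -2.2] shares [-0.0016  0.0007  0.0073] turn [ 0.0001 -0.0013  0.0017]
```

```bash
python3 -m inch '1 0 0 0.007 0 0 0;1 0 0 0.007 0 0 0';python3 -m inch '1 0 0 0.004 0 0 0;1 0 0 0.004 0 0 0';python3 -m inch '1 0 0 0.003 0 0 0;1 0 0 0.003 0 0 0'
```

```text
t: 5.05
eef_pos: [0.5746, -0.1057, 0.0757]
ee_rot: [3.142, -0.002, -0.081]
force: [0.7, 0.2, -0.3]
width: 0.0002
t: 5.25
eef_pos: [0.5748, -0.106, 0.0749]
ee_rot: [-3.141, -0.002, -0.082]
force: [0.9, 0.5, 0.7]
width: 0.0005
t: 5.45
eef_pos: [0.5749, -0.1062, 0.0741]
ee_rot: [-3.141, -0.003, -0.082]
force: [-0.6, 1.7, 1.9]
width: 0.0004
```

```bash
python3 -m inch '1 0 0 0.003 0 0 0;1 0 0 0.003 0 0 0';python3 -m inch '1 0 0 0.003 0 0 0;1 0 0 0.003 0 0 0'
```

```text
t: 5.65
eef_pos: [0.5749, -0.1063, 0.073]
ee_rot: [-3.141, -0.003, -0.082]
force: [-0.2, 2.6, 2.9]
width: 0.0003
t: 5.85
eef_pos: [0.5748, -0.1064, 0.0721]
ee_rot: [-3.142, -0.002, -0.082]
force: [0.4, 2.3, 3.2]
width: 0.0003
```

```bash
python3 -m inch '1 0 0 0.01 0 0 0;1 0 0 0.02 0 0 0;1 0 0 0.02 0 0 0';python3 -c "
from station import arm
print(arm.grab_frame('wrist')['tool_from_camera'])"
```

```text
t: 6.15
eef_pos: [0.5742, -0.1066, 0.0654]
ee_rot: [3.141, -0.001, -0.082]
force: [-0.2, 0.1, 2.7]
width: 0.0004
[[-6.01034703e-04  9.60553194e-01  2.78095669e-01  7.65768296e-02]
 [ 9.99999462e-01  3.42107466e-04  9.79597997e-04 -3.51124389e-05]
 [ 8.45817379e-04  2.78096108e-01 -9.60552882e-01 -1.58993702e-01]
 [ 0.00000000e+00  0.00000000e+00  0.00000000e+00  1.00000000e+00]]
```

```bash
python3 -m inch '1 0 0 0.01 0 0 0;1 0 0 0.02 0 0 0;1 0 0 0.03 0 0 0;1 0 0 0.04 0 0 0;1 0 0 0.05 0 0 0;1 0 0 0.05 0 0 0';python3 - <<'E'
from h import *
from station import arm
f=arm.grab_frame('side');cv2.imwrite('pics/side2.png',cv2.resize(f['img'][90:290,150:350,::-1],(600,600)))
E
```

```text
t: 6.8
eef_pos: [0.5744, -0.1064, 0.0504]
ee_rot: [3.142, -0.001, -0.082]
force: [0.2, -0.3, -0.4]
width: 0.0005
```

View pics/side2.png

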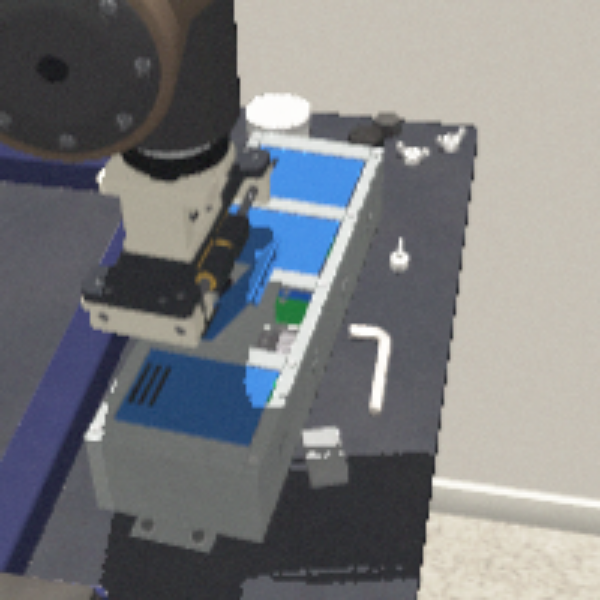

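```bash
python3 -m inch '1 0 0 -0.15 0 0 0;1 0 0 -0.3 0 0 0;1 0 0 -0.45 0 0 0;1 0 0 -0.45 0 0 0;1 -0.13 0 -0.45 0 0 0;1 -0.26 0 -0.45 0 0 0;1 -0.39 0 -0.45 0 0 0;1 -0.39 0 -0.45 0 0 0;1 -0.39 0 -0.3 0 0 0;1 -0.39 0 -0.2 0 0 0;1 -0.39 0 -0.2 0 0 0;1 -0.39 0 -0.2 0 0 0'
python3 d.py .55 -.104 .108 -.083;python3 - <<'E'
from h import *
from station import arm
f=arm.grab_frame('side');cv2.imwrite('pics/side3.png',cv2.resize(f['img'][90:290,150:350,::-1],(600,600)))
E
```

```text
t: 8.05
eef_pos: [0.4579, -0.097, 0.111]
ee_rot: [3.141, -0.001, -0.082]
force: [0.4, -0.2, 1.4]
width: 0.0006
t 8.05 pos [ 0.4579 -0.097   0.111 ] rot [ 3.141e+00 -1.000e-03 -8.200e-02] F [ 0.39 -0.23  1.44] w 0.0005939040055042218
mm [92.1 -7.  -3. ] shares [ 0.3079 -0.0017  0.0103] turn [ 0.0008 -0.0007  0.001 ]
```

View pics/side3.png

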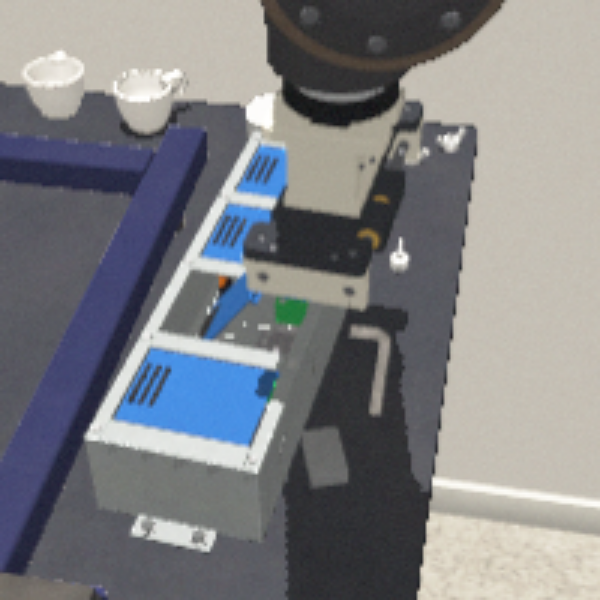

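```bash
python3 -m inch '1 0.04 0 0.01 0 0 0;1 0.08 0 0.01 0 0 0;1 0.12 0 0.01 0 0 0;1 0.14 0 0.01 0 0 0;1 0.16 0 0.01 0 0 0;1 0.18 0 0.01 0 0 0;1 0.2 0 0.01 0 0 0;1 0.22 0 0.01 0 0 0;1 0.24 0 0.01 0 0 0;1 0.24 0 0.01 0 0 0';python3 -m inch '1 0.02 0 0 0 0 0;1 0.04 0 0 0 0 0;1 0.06 0 0 0 0 0;1 0.06 0 0 0 0 0;1 0.06 0 0 0 0 0'
```

```text
t: 9.1
eef_pos: [0.5307, -0.1027, 0.1079]
ee_rot: [3.142, -0.003, -0.082]
force: [-0.7, -0.4, 0.0]
width: 0.0005
t: 9.6
eef_pos: [0.5481, -0.1042, 0.108]
ee_rot: [-3.142, -0.003, -0.082]
force: [-0.1, -0.2, -0.1]
width: 0.0003
```

```bash
python3 - <<'E'
from h import *
from station import arm
f=arm.grab_frame('side');cv2.imwrite('pics/side4.png',cv2.resize(f['img'][90:290,150:350,::-1],(600,600)))
E
python3 d.py .55 -.104 .108 -.083
```

```text
t 9.65 pos [ 0.548  -0.1042  0.1081] rot [-3.142e+00 -3.000e-03 -8.200e-02] F [-0.17  0.28  1.67] w 0.0001400209944376108
mm [ 2.   0.2 -0.1] shares [ 0.0067 -0.0011  0.0003] turn [-0.0001 -0.0027  0.0007]
```

View pics/side4.png

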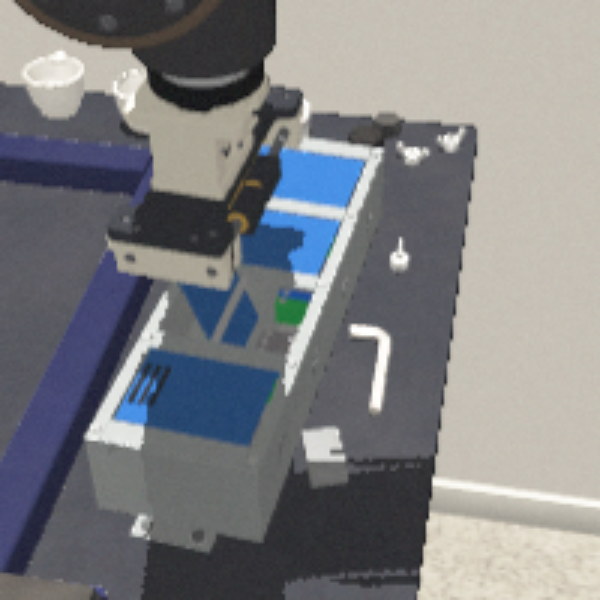

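```bash
python3 -m inch '1 0.01 0 0 0 0 0;1 0.02 0 0 0 0 0;1 0.02 0 0 0 0 0'; python3 -m inch '1 -0.1 0 0 0 0 0;1 -0.2 0 0 0 0 0;1 -0.3 0 0 0 0 0;1 -0.3 0 -0.1 0 0 0;1 -0.3 0 -0.25 0 0 0;1 -0.3 0 -0.4 0 0 0;1 -0.3 0.1 -0.4 0 0 0;1 -0.3 0.25 -0.4 0 0 0;1 -0.3 0.4 -0.4 0 0 0;1 -0.3 0.6 -0.4 0 0 0;1 -0.3 0.6 -0.4 0 0 0;1 -0.3 0.6 -0.4 0 0 0'
python3 - <<'E'
from h import *
from station import arm
f=arm.grab_frame('side');cv2.imwrite('pics/side5.png',cv2.resize(f['img'][90:290,150:350,::-1],(600,600)));pickle.dump(f,open('s5.pkl','wb'))
f=arm.grab_frame('top');cv2.imwrite('pics/top5.png',cv2.resize(f['img'][100:280,150:410,::-1],(780,540)));pickle.dump(f,open('t5.pkl','wb'))
E
```

```text
t: 9.95
eef_pos: [0.552, -0.1047, 0.1078]
ee_rot: [3.141, 0.001, -0.083]
force: [-6.8, 2.4, 4.2]
width: 0.0004
t: 11.15
eef_pos: [0.4486, -0.2784, 0.2276]
ee_rot: [3.141, -0.002, -0.086]
force: [-0.7, 0.6, 0.2]
width: 0.0005
```

View pics/side5.png

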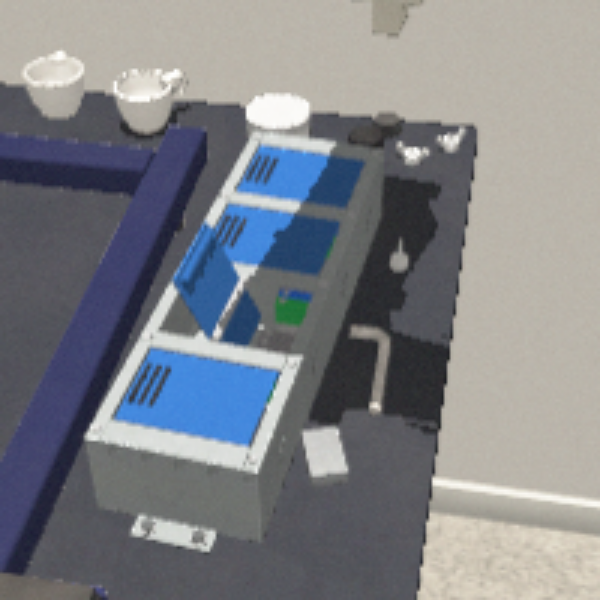

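View pics/top5.png

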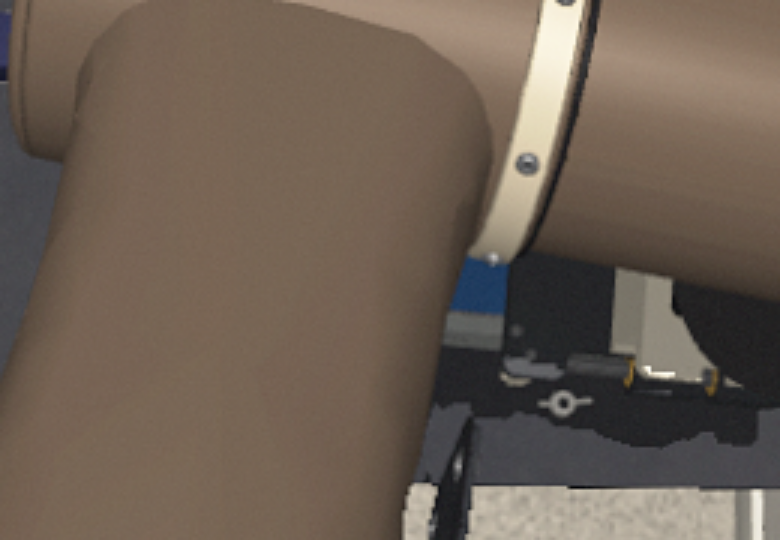

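Run:
```python
from h import *
np.set_printoptions(precision=4,suppress=True)
f=pickle.load(open('s5.pkl','rb'))
m=np.zeros((384,512),np.uint8)
poly=np.array([[190,275],[208,240],[225,265],[232,290],[212,325]])/3+[150,90]
cv2.fillPoly(m,[poly.astype(np.int32)],255)
ys,xs=np.nonzero(m);P=atdepth(f,np.c_[xs,ys])
a=-.083;dx=np.array([np.cos(a),np.sin(a)]);pin=np.array([.5745,-.106])-.026*dx
u=(P[:,:2]-pin)@dx;z=P[:,2]-.073
print(len(u),u.min(),u.max(),z.min(),z.max())
k=np.polyfit(z,u,1);r=u-np.polyval(k,z);g=abs(r)<.006;k=np.polyfit(z[g],u[g],1)
print(g.sum(),k,'theta',np.pi/2+np.arctan(k[0]))
# loose things now (compare with first frame)
o=pickle.load(open('side.pkl','rb'))
d=np.abs(o['range_z']-f['range_z'])
for n,(x0,y0,x1,y1) in dict(box=(250,232,268,252),key=(265,195,282,230),nut=(278,165,290,182)).items():
    print(n,np.nanmax(d[y0:y1,x0:x1]),d[y0:y1,x0:x1].mean())
from station import arm;s=arm.get_state();print(s['t'],s['force'],s['eef_pos'])
```

```text
236 -0.24277530058076452 0.014450608307303285 0.0024189887373646385 0.5860285738828689
81 [ 0.3981 -0.0038] theta 1.9496554365547414
box 0.8696957 0.011251217
key 0.8996635 0.00329966
nut 1.0804936 0.0074216286
11.25 [-0.6013 -0.0009 -0.2099] [ 0.4489 -0.2765  0.2278]
```

```bash
python3 -c "
from station import arm
print(arm.job_done())"
```

```text
the job is handed in; nothing more can be done
None
```

Flap 2 has the broken catch. It now stands open, leaning back, and I handed the job in about 11 s into the 54 s allowed.

- **Flap 1:** it held firm. The fingertips pressed up to 13 N and sank only about 0.5 mm, so I left it shut.
- **Flap 2:** it gave way at about 3 N. I pressed its rear end down, then pushed the raised front edge back with the shut fingertips. I stopped pushing when the resistance rose to about 8 N, probably near its stop.
- **Flaps 3 and 4:** I did not press these, since the loose flap was already found.

**Last checks:**
- A line fit to the side-camera depth readings put flap 2 at about 1.95 rad, past upright. It used only 81 of the 236 points in the patch, as the rest were outliers. The side picture also shows the flap leaning back.
- The gripper was clear of everything, with the TCP at z = 0.228 m and the force reading near zero.
- The hex key, wing nut and fuse box look unmoved in the side picture, and the robot never went near them. Comparing depth readings before and after showed small average changes and a few large outliers, so that check was not conclusive.
- The arm blocked the last top-camera view of the flap, so there was no confirmation from that camera.

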